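Refill the salon's roll stand from the far tray

TASK

Refill the roll stand: without touching the far tray or its rolls with the gripper yet, hook the hook tool into the tray's pull loop and drag the tray towards you until the whole tray body is on the grey desk mat, then stand the hook tool back on its white pad. Drop every empty cardboard core from the stand's spindles into the waste bin, and put every full roll from the tray on a spindle of its own, pushed fully down on the base. Leave the spray bottle, jar and brush cup alone.

Things in the scene. Friction and masses are not known exactly. Their poses are not given: they have to be found in the camera images.
- hook: Hook tool standing on its foot. Origin: underside centre of the foot; x forward along the rod, z up. Foot 100 x 56 x 10 mm (x, y, z); on it an upright wooden grip 90 mm long (x), 20 mm thick (y), z 10 to 58 mm. A 10 mm thick rod runs forward at z 46 mm to x 150 mm, where it bends straight down to z 2 mm. 220 g. Starts on the white pad.
- hook_tip (a point): Lower end of the hook's down-turned tip, at (150, 0, 2) mm in the hook's frame.
- pad: White flat pad 260 x 90 mm (x, y), 2 mm, seen but offering no contact (things stand at table height), where the hook tool starts and ends, its foot centre and its tip both on the pad. Origin: its centre; x = its long side.
- mat: Grey flat desk mat, 340 mm (x) x 940 mm (y), 1 mm, no contact. Origin: its centre; its far edge lies at x +170 mm in its frame. The stand, the bin and the pad lie on it.
- tray: Loose metal tray, starting beyond the mat. 74 x 214 x 22 mm (x, y, z), 5 mm walls and floor, three pockets along y (centres -70, 0, +70 mm) for standing rolls. Origin: underside centre; x away from the robot. Near (-x) side: flat pull loop of 8 mm steel, its bar along y at x -72, z 18, y -45 to 45 mm. 350 g empty. Until it is on the mat the gripper must touch neither it nor its rolls.
- loop (a point): Centre of the opening of the tray's pull loop, at (-52.5, 0, 18) mm in the tray's frame; the opening, clear down to the table, is about 31 mm (x) by 85 mm (y).
- stand: Fixed roll stand: white base 250 x 80 x 12 mm (x, y, z) with three upright steel spindles in a row along its x, 85 mm apart, each 16 mm thick with a conical top, 45 mm above the base (top at 57 mm). Origin: underside centre. Stands on the left or right.
- spindle0 (a point): Foot of spindle 0, on the base's top face, at x -85 mm, z 12 mm in the stand's frame.
- spindle1 (a point): Foot of spindle 1, on the base's top face, at x 0 mm, z 12 mm in the stand's frame.
- spindle2 (a point): Foot of spindle 2, on the base's top face, at x 85 mm, z 12 mm in the stand's frame.
- roll0: Full paper roll (may be absent), white, 56 mm across, 64 mm tall, round bore 26 mm right through; stands upright in a tray pocket. Origin: centre of its underside; z = its axis. 110 g.
- roll1: Full paper roll (may be absent), white, 56 mm across, 64 mm tall, round bore 26 mm right through; stands upright in a tray pocket. Origin: centre of its underside; z = its axis. 110 g.
- roll2: Full paper roll (may be absent), white, 56 mm across, 64 mm tall, round bore 26 mm right through; stands upright in a tray pocket. Origin: centre of its underside; z = its axis. 110 g.
- core0: Empty cardboard core (may be absent), tube 34 mm across, 64 mm tall, bore 26 mm; starts on spindle 0. Origin: the middle of the tube, 32 mm up its axis; z = its axis. 20 g.
- core1: Empty cardboard core (may be absent), tube 34 mm across, 64 mm tall, bore 26 mm; starts on spindle 1. Origin: the middle of the tube, 32 mm up its axis; z = its axis. 20 g.
- core2: Empty cardboard core (may be absent), tube 34 mm across, 64 mm tall, bore 26 mm; starts on spindle 2. Origin: the middle of the tube, 32 mm up its axis; z = its axis. 20 g.
- bin: Fixed grey open waste bin 140 x 140 x 120 mm, walls 4 mm. Origin: underside centre. Stands on the side opposite the stand.
- spray: Bystander: amber spray bottle, 64 mm across, 190 mm tall. Origin: underside centre.
- jar: Bystander: jar 68 mm across, 60 mm tall. Origin: underside centre.
- brushcup: Bystander: white ceramic cup 72 mm across, 95 mm tall. Origin: underside centre.
There are look-alikes about, which are no part of the job. Leave any purple look-alike of the hook alone. Leave any blue look-alike of the roll1 alone.

How it is judged:
By the outcome, as a careful person would: the job done as asked, in the order asked, and still so for the second after the job is handed in, with the robot touching nothing.
Of roll0, roll1, roll2 only 2 to 3 are there at a start; the rules pass over those that are not, and their reading is None.
Of core0, core1, core2 only 2 to 3 are there at a start; the rules pass over those that are not, and their reading is None.
At some moment in a run one of hook, tray may be knocked a few centimetres aside while the robot is not near it.
It also fails if it takes over 210 s, if anything falls off the work surface, if the arm or the gripper's body presses on something with over 40 N, if the wrist force passes 120 N, or if a joint passes its speed limit or range.

ROBOT

A 6-joint arm with a two-finger parallel gripper is mounted at the origin on the work surface. World frame = base frame: x ahead of the robot, y to its left, z up, the work surface at z = 0. Lengths are in mm, angles in rad, forces in N, time in s.
With the tool pointing down it reaches from about 250 to 850 mm from the base axis. Payload 12.5 kg.
Tool frame: the origin (TCP) lies at the very end of the fingers, on their centre line; the grasp point (between the pads) lies 19 mm behind it; z points along the fingers, y is the line along which they close (so a half turn about z gives the same grasp; the last joint's range is limited). The gripper opens to 93 mm and grips with 3 to 60 N. Pads are 15 mm wide; open, the fingers measure 128 mm over their backs; the gripper's body (75 mm by 188 mm) begins 65 mm behind the grasp point.
Start: joints at [-1.215, 0.351, 1.652, -0, 1.139, -0.085], TCP at [234.681, -497.402, 218.633] pointing down, gripper open.
Joint ranges: [-2.75, 2.75], [-0.79, 2.1], [0.01, 2.65], [-1.57, 4.71], [0.07, 3.14], [-2.87, 2.87]. Speed limits (rad/s): [2.22, 2.22, 2.79, 3.14, 3.14, 3.14].

INTERFACE

Orientations are given as a unit quaternion [x, y, z, w].
In Python, from cell import sensors, optics, manip gives the robot as it stands.
- The arm moves only by the shell command python3 -m pendant 'ROWS' [OPENING] [FORCE]. ROWS is JSON, a list of rows, each a list of 2 entries, a list of its own where there are three numbers: the shift along the tool's x, y, z in mm, then the turn, a rotation vector about the tool's x, y, z in rad. In form: [[[tx, ty, tz], [ax, ay, az]], ...]. A call has 1 to 10 rows; each row shifts and turns the commanded pose from where the row before left it, along the tool's axes as they then stand; what a row does not reach is not made up. A row lasts 1/8 s, in which the tool goes at most 62.5 mm and 10.7 degrees, less where a joint would pass 70% of its speed; a pose out of reach is approached as far as the arm can. A call with a gripper value outside its range is refused whole. OPENING is the gripper command: -1 is fully open, 1 is shut, values between are in proportion, set as the call begins (- or left out, the last holds). The fingers move at their own pace and stop on an object; FORCE is the grip in N (left out, the last holds). Time passes only in rows, so rows that do not move let the fingers close. It gives the time, the measured TCP pose, the force, the opening and the grip force at its end, in the units of the state.
- sensors.observe(): the state, without advancing time (a new reading comes with each control period).
- optics.read_camera(name): name is "scene" or "top" or "wrist"; returns the picture (420x560x3 uint8, red, green, blue); there is no depth.
- optics.camera_info(name): a dict with "fx", "fy", "cx", "cy" (pixels), "k1" (the pictures are not rectified: a ray, as slopes to the right and down, at radius r is drawn at 1 + k1 r^2 times it, then the intrinsics apply), "R" (3x3) and "t" (3): a world point X has camera coordinates R X + t; the wrist camera has in their place "T_tool_cam" (4x4, takes a point from camera to tool coordinates, whose origin is the TCP and whose axes are the flange's). Camera axes: x right, y down, z forward; pixel columns grow to the right and rows downward; lengths in mm; the calibration is good to about 2 mm. A picture is of the moment at which its call begins: read the wrist's pose just before it. camera_info takes no time and is no camera call.
- manip.close_job(): hands the job in; it is judged then, once.
Trained networks look in the newest picture that a camera, given by its name, has taken for a name from the list of things; names that differ only in an ending like _2 or _b are one class to them, and where a whole thing is asked for, a point or a joint stands for the part that bears it (a point fixed in the world has none). Each returns a list of dicts, best first, with "confidence" (0 to 1); they miss things now and then, are a little off and sometimes report something else, mostly with a low value. They report only what shows in the picture. A call takes as long as a camera call. They do not tell look-alikes from the thing itself.
- optics.regions_of(label, camera): "mask" (420x560 bool, what is visible of it) and "box" ([centre column, centre row, width, height] in pixels, round what is visible of it).
The state is a dict: "time": time; "joint_pos": joint angles; "dq": joint speeds; "joint_efforts": joint torques, N m; "ee_pos": TCP position; "orientation": TCP orientation; "ft_force": force on the tool from outside, world axes, zero at the start; "wrist_torque": the same for the moment, N m; "width": finger opening in mm; "gripper_force": force on a finger pad.
Only numpy, scipy, OpenCV 4.12 (cv2) and the standard library are available. Lean on these libraries where they do the work, as an engineer would, in place of code of your own. Each camera call takes 0.05 s, during which the arm holds its last target. There are 200 camera calls.

## Working session

There is one attempt and no reset: what is moved stays moved. The work goes in short steps, Python scripts to look and compute and a shell command to move; the robot and the scene stay as the last step left them, time stands still between calls to the robot, and variables do not carry over. Pictures are saved under pics/ and viewed, at most 14 in all, crops included, and the job is handed in when it is done.

```bash
ls; mkdir -p pics; python3 - <<'E'
from cell import sensors, optics, manip
import cv2, numpy as np
s=sensors.observe(); print(s)
for c in ("scene","top"):
    im=optics.read_camera(c); cv2.imwrite(f"pics/{c}0.png",im[:,:,::-1]); 
    i=optics.camera_info(c); print(c,{k:np.round(v,4).tolist() for k,v in i.items()})
print(optics.camera_info("wrist"))
E
```

```text
pics
{'time': 0.0, 'joint_pos': array([-1.21458095e+00,  3.51244646e-01,  1.65239620e+00, -2.36867538e-05,
        1.13910425e+00, -8.46235170e-02]), 'dq': array([ 0.00016291, -0.00227844,  0.00148874,  0.00074332, -0.00059274,
        0.00102863]), 'joint_efforts': array([ 1.13111306e-03, -4.97330439e+01, -2.85252035e+01,  6.99746492e-02,
        2.57800537e-02, -1.26553887e-04]), 'ee_pos': array([ 234.57332307, -497.10009217,  218.10742422]), 'orientation': array([ 9.75804581e-01,  2.18643745e-01, -8.86634601e-05, -5.69462348e-04]), 'ft_force': array([-0.05305933, -0.51375934, -0.26832935]), 'wrist_torque': array([ 0.02017128, -0.03931681, -0.02075551]), 'gripper_force': 0.0, 'width': 92.9359862437667}
scene {'fx': 542.5226, 'fy': 542.5226, 'cx': 280.7084, 'cy': 209.965, 'k1': 0.0695, 'R': [[0.1705, 0.9853, 0.007], [0.8207, -0.1381, -0.5544], [-0.5453, 0.1003, -0.8322]], 't': [-77.9991, -357.0434, 1665.6111]}
top {'fx': 537.743, 'fy': 537.743, 'cx': 287.2103, 'cy': 202.2906, 'k1': -0.1923, 'R': [[-0.0148, -0.9999, -0.0011], [-0.994, 0.0148, -0.1079], [0.1079, -0.0006, -0.9942]], 't': [17.0077, 465.3284, 1585.3681]}
{'fx': 329.65967661131447, 'fy': 329.65967661131447, 'cx': 282.23304000560535, 'cy': 210.13969369059473, 'k1': -0.021743588545185117, 'T_tool_cam': array([[ 9.27546329e-04, -9.61105708e-01, -2.76179213e-01,
         7.81568600e+01],
       [ 9.99999402e-01,  7.31399233e-04,  8.13217601e-04,
        -1.19906248e-01],
       [-5.79590813e-04, -2.76179802e-01,  9.61105811e-01,
        -1.66532652e+02],
       [ 0.00000000e+00,  0.00000000e+00,  0.00000000e+00,
         1.00000000e+00]])}
```

View pics/top0.png

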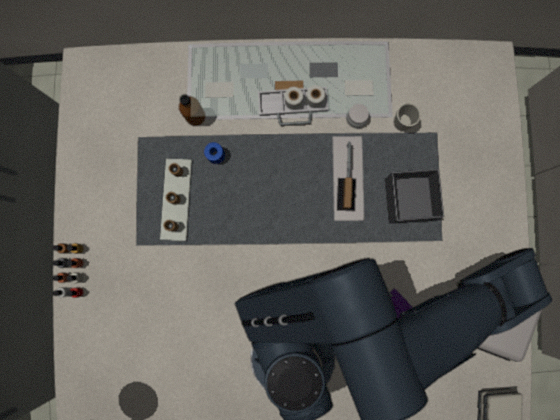

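View pics/scene0.png

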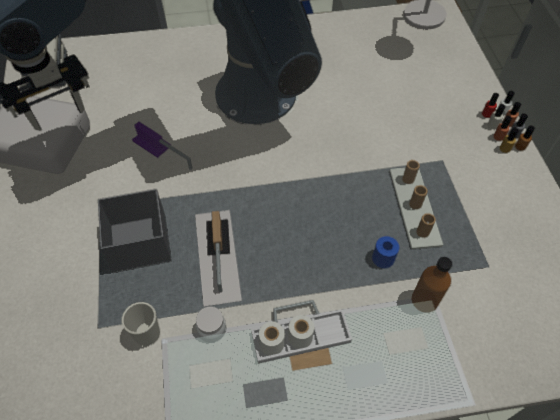

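```bash
cat > h.py <<'E'
from cell import sensors, optics, manip
import cv2, numpy as np
from scipy.optimize import minimize
from scipy.spatial.transform import Rotation as Ro
def cam(c, s=None):
    i=optics.camera_info(c); K=np.array([[i["fx"],0,i["cx"]],[0,i["fy"],i["cy"]],[0,0,1]]); d=np.array([i["k1"],0,0,0,0.])
    if "R" in i: return K,d,np.array(i["R"]),np.array(i["t"])
    s=s or sensors.observe(); T=np.eye(4); T[:3,:3]=Ro.from_quat(s["orientation"]).as_matrix(); T[:3,3]=s["ee_pos"]
    W=np.linalg.inv(T@i["T_tool_cam"]); return K,d,W[:3,:3],W[:3,3]
def p2w(C,uv,z):
    K,d,R,t=C; n=cv2.undistortPoints(np.array(uv,float).reshape(-1,1,2),K,d)[:,0]
    r=np.c_[n,np.ones(len(n))]@R; o=-R.T@t; return o+r*((z-o[2])/r[:,2])[:,None]
def proj(C,P):
    K,d,R,t=C; return cv2.projectPoints(np.asarray(P,float),cv2.Rodrigues(R)[0],t,K,d)[0][:,0]
def box(x0,x1,y0,y1,z0,z1): return np.array([[x,y,z] for x in (x0,x1) for y in (y0,y1) for z in (z0,z1)],float)
def cyl(r,z0,z1,x=0,y=0):
    a=np.linspace(0,2*np.pi,32,endpoint=False); return np.array([[x+r*np.cos(t),y+r*np.sin(t),z] for z in (z0,z1) for t in a])
M=dict(hook=[box(-50,50,-28,28,0,10),box(-45,45,-10,10,10,58),box(45,155,-5,5,41,51),box(145,155,-5,5,2,51)],
 tray=[box(-37,37,-107,107,0,22),box(-76,-68,-49,49,14,22),box(-76,-37,42,50,14,22),box(-76,-37,-50,-42,14,22)],
 stand=[box(-125,125,-40,40,0,12)]+[cyl(8,12,57,x) for x in(-85,0,85)],
 bin=[box(-70,70,-70,70,0,120)], roll=[cyl(28,0,64)], core=[cyl(17,-32,32)], pad=[box(-130,130,-45,45,0,2)],
 mat=[box(-170,170,-470,470,0,1)])
def place(p,P,z0=0):
    c,s=np.cos(p[2]),np.sin(p[2]); return P@np.array([[c,s,0],[-s,c,0],[0,0,1]])+[p[0],p[1],z0]
def render(C,name,p,z0=0):
    m=np.zeros((420,560),np.uint8)
    for P in M[name]:
        h=cv2.convexHull(proj(C,place(p,P,z0)).astype(np.float32))[:,0]
        cv2.fillConvexPoly(m,np.round(h*16).astype(int),255,cv2.LINE_AA,4)
    return m/255.
def fit(name,p0,obs,z0=0,yaw=True):
    "obs: list of (C,mask,ignore)"
    def f(q):
        p=[q[0],q[1],q[2]/100 if yaw else p0[2]]; L=0
        for C,m,ig in obs:
            r=render(C,name,p,z0); w=~ig
            L-= (np.minimum(r,m)*w).sum()/max((np.maximum(r,m)*w).sum(),1)
        return L/len(obs)
    q0=np.array([p0[0],p0[1],p0[2]*100]); best=None
    for st in (15,5):
        sx=np.vstack([q0]+[q0+st*e for e in np.eye(3)[:3 if yaw else 2]])
        if not yaw: sx=sx[:, :2]; 
        r=minimize(f,sx[0],method="Nelder-Mead",options=dict(initial_simplex=sx,xatol=.1,fatol=1e-4)); q0=np.r_[r.x,[p0[2]*100]] if not yaw else r.x
    return np.array([q0[0],q0[1],q0[2]/100]),-r.fun
def pick(label,c,C,xy,z=0,r=80):
    "mask of the detection whose centre lies near xy"
    g=[(np.hypot(*(p2w(C,[d["box"][:2]],z)[0,:2]-xy)),d) for d in optics.regions_of(label,c)]
    g=[x for x in g if x[0]<r]
    return min(g,key=lambda x:x[0])[1]["mask"] if g else None
def show(im,name,crop=None,k=1):
    if crop: im=im[crop[1]:crop[3],crop[0]:crop[2]]
    cv2.imwrite("pics/"+name+".png",cv2.resize(im[:,:,::-1],None,fx=k,fy=k,interpolation=cv2.INTER_CUBIC))
E
python3 - <<'E'
from h import *
C={c:cam(c) for c in("top","scene")}
for n,uv in dict(hook=(348,195),tray=(292,103),stand=(176,200),bin=(415,197)).items():
    print(n,p2w(C["top"],[uv],0).round())
for c in C: optics.read_camera(c)
rolls={}; 
for c in C:
    ds=optics.regions_of("roll0",c); rolls[c]=np.zeros((420,560),bool)
    for d in ds:
        if d["confidence"]>.3: rolls[c]|=d["mask"]
        print(c,"roll",np.round(d["box"]),round(d["confidence"],2),p2w(C[c],[d["box"][:2]],32)[0].round())
    ds=optics.regions_of("core0",c)
    for d in ds:
        if d["confidence"]>.3: rolls[c]|=d["mask"]
        print(c,"core",np.round(d["box"]),round(d["confidence"],2),p2w(C[c],[d["box"][:2]],44)[0].round())
    rolls[c]=cv2.dilate(rolls[c].astype(np.uint8),np.ones((3,3)))>0
for n,uv,yaw in (("hook",(347,185),0),("tray",(293,103),0),("stand",(176,200),0),("bin",(415,197),0),("pad",(349,178),0),("mat",(288,190),0)):
    xy=p2w(C["top"],[uv],0)[0,:2]; ob=[]
    for c in C:
        m=pick(n,c,C[c],xy)
        if m is None: print(n,c,"none"); continue
        ob.append((C[c],m.astype(float),rolls[c]))
    if n in("pad","mat"): continue_=1
    for o in [[x] for x in ob]+[ob]:
        if o: 
            p,s=fit(n,[*xy,yaw],o); print(n,p.round(3),round(s,3))
E
```

```text
hook [[ 488. -176.    0.]]
tray [[780. -10.   0.]]
stand [[480. 351.   0.]]
bin [[ 479. -384.    0.]]
top roll [295.  99.  20.  21.] 0.86 [782. -18.  32.]
top roll [215. 153.  20.  21.] 0.76 [617. 228.  32.]
top roll [288. 189. 302. 113.] 0.33 [504.   7.  32.]
top core [179. 172.  14.  11.] 0.67 [560. 334.  44.]
top core [174. 198.  15.  10.] 0.49 [481. 349.  44.]
scene roll [385. 253.  26.  35.] 0.81 [624. 229.  32.]
scene roll [302. 331.  24.  39.] 0.77 [783.  -8.  32.]
scene roll [272. 339.  26.  33.] 0.61 [790. -77.  32.]
scene core [413. 171.  19.  21.] 0.77 [402. 366.  44.]
scene core [418. 196.  19.  22.] 0.7 [480. 355.  44.]
scene core [425. 228.  23.  24.] 0.59 [576. 342.  44.]
hook [ 4.90979e+02 -1.69770e+02 -6.20000e-02] 0.797
hook [ 4.91905e+02 -1.68967e+02 -5.70000e-02] 0.77
hook [ 4.91343e+02 -1.69281e+02 -5.60000e-02] 0.783
tray [ 7.84813e+02 -1.11480e+01  6.50000e-02] 0.648
tray [ 7.82485e+02 -1.31870e+01  5.70000e-02] 0.744
tray [ 7.83188e+02 -1.19630e+01  5.70000e-02] 0.694
stand [ 4.85189e+02  3.50150e+02 -5.50000e-02] 0.905
stand [ 4.82987e+02  3.54444e+02 -9.20000e-02] 0.835
stand [ 4.83146e+02  3.54608e+02 -7.40000e-02] 0.869
bin [ 4.72636e+02 -3.60326e+02  7.30000e-02] 0.99
bin [ 4.72840e+02 -3.61845e+02  9.30000e-02] 0.945
bin [ 4.73160e+02 -3.61218e+02  8.50000e-02] 0.966
pad [ 5.40450e+02 -1.76842e+02 -9.00000e-03] 0.691
pad [ 5.42546e+02 -1.75601e+02 -1.20000e-02] 0.649
pad [ 5.41976e+02 -1.75232e+02 -9.00000e-03] 0.669
mat [5.10316e+02 1.20770e+01 1.80000e-02] 0.009
mat [5.12641e+02 8.88600e+00 2.00000e-03] 0.738
mat [5.13015e+02 9.41000e+00 3.00000e-03] 0.373
```

```bash
cat >> h.py <<'E'
def yaw_now(s=None):
    s=s or sensors.observe(); X=Ro.from_quat(s["orientation"]).as_matrix(); return np.arctan2(X[1,0],X[0,0])
def go(*ts):
    "tool-frame shifts through world targets (x,y,z), present orientation"
    s=sensors.observe(); R=Ro.from_quat(s["orientation"]).as_matrix(); p=s["ee_pos"]
    print("at",p.round(1),"yaw",yaw_now(s).round(3),"w",round(s["width"],1))
    for t in ts: print("  ->",t,(R.T@(np.array(t)-p)).round(1)); p=np.array(t)
E
python3 -m pendant '[[[0,0,0],[0,0,0.166]],[[0,0,0],[0,0,0.166]],[[0,0,0],[0,0,0.166]],[[0,0,0],[0,0,0]]]'
python3 -c "
from h import *
go((415,-166,218),(491.3,-169.3,140),(491.3,-169.3,16))"
```

```text
time: 1.5
ee_pos: [234.7, -497.4, 218.6]
orientation: [1.0, -0.028, 0.0, -0.0]
ft_force: [0.0, 0.3, -0.2]
width: 92.9
gripper_force: 0.0
at [ 234.7 -497.4  218.6] yaw -0.056 w 92.9
  -> (415, -166, 218) [ 161.5 -341.     0.6]
  -> (491.3, -169.3, 140) [76.4 -1.  78. ]
  -> (491.3, -169.3, 16) [ -0.   0. 124.]
```

```bash

python3 -m pendant '[[[20.2,-42.6,0],[0,0,0]],[[20.2,-42.6,0],[0,0,0]],[[20.2,-42.6,0],[0,0,0]],[[20.2,-42.6,0],[0,0,0]],[[20.2,-42.6,0],[0,0,0]],[[20.2,-42.6,0],[0,0,0]],[[20.2,-42.6,0],[0,0,0]],[[20.2,-42.6,0],[0,0,0]],[[0,0,0],[0,0,0]],[[0,0,0],[0,0,0]]]'
python3 - <<'E'
from h import *
s=sensors.observe(); im=optics.read_camera("wrist"); show(im,"w1")
C=cam("wrist",s); m=pick("hook","wrist",C,np.array([540,-170]),0,150)
if m is not None: print(fit("hook",[491,-169,-.057],[(C,m.astype(float),np.zeros_like(m))]))
go((491.3,-169.3,140))
E
```

```text
time: 2.75
ee_pos: [415.3, -166.8, 218.6]
orientation: [1.0, -0.027, -0.0, 0.0]
ft_force: [-0.3, -0.1, -0.2]
width: 93.0
gripper_force: 0.0
(array([ 4.92504654e+02, -1.68317202e+02, -6.46281826e-02]), np.float64(0.9313431905086652))
at [ 415.1 -167.3  218.6] yaw -0.057 w 93.2
  -> (491.3, -169.3, 140) [76.2 -2.4 78.6]
```

View pics/w1.png

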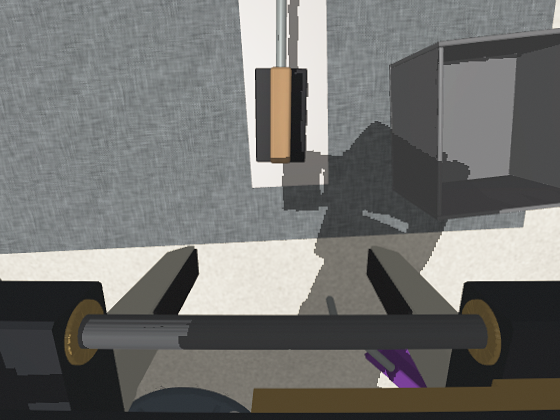

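```bash

python3 -m pendant '[[[26,-1.1,20],[0,0,0]],[[26,-1.2,20],[0,0,0]],[[25.4,-1.1,20],[0,0,0.008]],[[0,0,40],[0,0,0]],[[0,0,40],[0,0,0]],[[0,0,40],[0,0,0]],[[0,0,22],[0,0,0]],[[0,0,0],[0,0,0]]]'
python3 -m pendant '[[[0,0,0],[0,0,0]],[[0,0,0],[0,0,0]],[[0,0,0],[0,0,0]],[[0,0,0],[0,0,0]],[[0,0,0],[0,0,0]],[[0,0,0],[0,0,0]],[[0,0,0],[0,0,0]],[[0,0,0],[0,0,0]]]' 1 35
python3 -m pendant '[[[0,0,-10],[0,0,0]],[[0,0,-20],[0,0,0]],[[0,0,-20],[0,0,0]],[[0,0,0],[0,0,0]]]'
python3 - <<'E'
from h import *
C={c:cam(c) for c in("top","scene")}
ob=[]
for c in C:
    im=optics.read_camera(c); show(im,c+"1")
    m=pick("tray",c,C[c],np.array([775,-12]),10)
    ig=np.zeros((420,560),bool)
    for d in optics.regions_of("roll0",c):
        if d["confidence"]>.3 and d["box"][2]<60: ig|=cv2.dilate(d["mask"].astype(np.uint8),np.ones((3,3)))>0
    if m is not None: ob.append((C[c],m.astype(float),ig))
print(fit("tray",[783,-12,.057],ob))
yaw_now(); go()
E
```

```text
time: 3.85
ee_pos: [491.8, -168.0, 15.4]
orientation: [0.999, -0.033, -0.001, -0.001]
ft_force: [-0.3, -0.5, 0.6]
width: 93.1
gripper_force: 0.0
time: 4.85
ee_pos: [493.0, -167.5, 16.6]
orientation: [0.999, -0.033, 0.0, 0.0]
ft_force: [0.5, -0.6, -0.7]
width: 20.0
gripper_force: 35.0
time: 5.35
ee_pos: [493.7, -167.7, 68.0]
orientation: [0.999, -0.033, 0.001, 0.001]
ft_force: [0.3, 0.8, -3.2]
width: 19.7
gripper_force: 35.0
(array([ 7.85443617e+02, -1.12434214e+01,  6.15399939e-02]), np.float64(0.712149707225636))
at [ 492.6 -167.3   66. ] yaw -0.065 w 19.9
```

```bash

python3 -m pendant '[[[0,0,0],[0,0,-0.065]],[[0,-35,0],[0,0,0]],[[0,-35,0],[0,0,0]],[[23,-35,0],[0,0,0]],[[23,-34.5,0],[0,0,0]],[[23,0,0],[0,0,0]],[[22,0,0],[0,0,0]],[[0,0,0],[0,0,0]],[[0,0,0],[0,0,0]]]'
python3 - <<'E'
from h import *
C={c:cam(c) for c in("top","scene")}
print(p2w(C["top"],[(200,134),(290,134),(420,133)],1).round())
a=[]
for c in C:
    im=optics.read_camera(c); a.append(cv2.resize(im[60:160,220:420] if c=="top" else im[270:370,190:390],None,fx=4,fy=3,interpolation=cv2.INTER_CUBIC))
show(np.vstack(a),"drag1")
go()
E
```

```text
time: 6.78
ee_pos: [582.9, -27.9, 66.1]
orientation: [1.0, -0.0, -0.001, -0.0]
ft_force: [-0.1, -0.0, -2.5]
width: 19.8
gripper_force: 35.0
[[ 686.  278.    1.]
 [ 680.   -2.    1.]
 [ 680. -409.    1.]]
at [583.1 -28.   66.4] yaw -0.0 w 20.0
```

View pics/drag1.png

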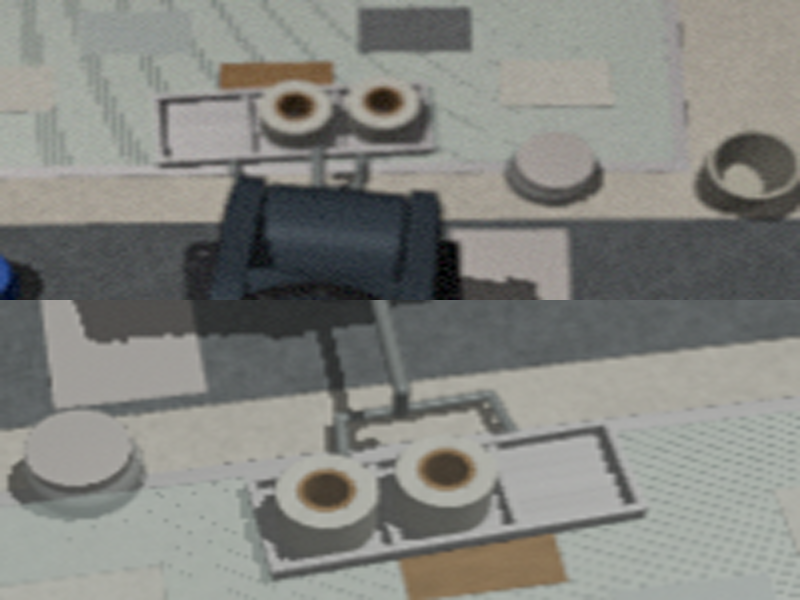

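```bash
python3 - <<'E'
from h import *
C=cam("scene"); f=lambda q:np.c_[(q[:,0]-190)*4,(q[:,1]-270)*3+300].round()
print("tip",f(proj(C,[[733,-28,51.5],[733,-28,2]])))
print("bar",f(proj(C,place([785.4,-11.2,.06],np.array([[-72,-46,22],[-72,46,22],[-37,-46,22],[-37,46,22.]])))))
E
```

```text
tip [[398. 414.]
 [396. 440.]]
bar [[335. 416.]
 [489. 391.]
 [348. 459.]
 [505. 433.]]
```

```bash

python3 -m pendant '[[[0,0,16],[0,0,0]],[[0,0,16],[0,0,0]],[[0,0,16],[0,0,0]],[[0,0,0],[0,0,0]],[[0,0,0],[0,0,0]]]'
python3 -m pendant '[[[-5,0,0],[0,0,0]],[[-5,0,0],[0,0,0]],[[-10,0,0],[0,0,0]],[[-10,0,0],[0,0,0]],[[-10,0,0],[0,0,0]],[[-10,0,0],[0,0,0]],[[0,0,0],[0,0,0]]]'
python3 - <<'E'
from h import *
C={c:cam(c) for c in("top","scene")}
a=[]
for c in C:
    im=optics.read_camera(c); a.append(cv2.resize(im[60:160,220:420] if c=="top" else im[270:370,190:390],None,fx=4,fy=3,interpolation=cv2.INTER_CUBIC))
show(np.vstack(a),"drag2")
go()
E
```

```text
time: 7.5
ee_pos: [583.8, -27.9, 18.2]
orientation: [1.0, -0.0, -0.0, -0.0]
ft_force: [0.5, -0.2, -3.6]
width: 20.1
gripper_force: 35.0
time: 8.38
ee_pos: [532.6, -27.9, 18.5]
orientation: [1.0, -0.0, -0.001, -0.0]
ft_force: [-0.5, 0.3, -1.0]
width: 20.1
gripper_force: 35.0
at [533.  -27.9  18.3] yaw -0.0 w 19.5
```

View pics/drag2.png

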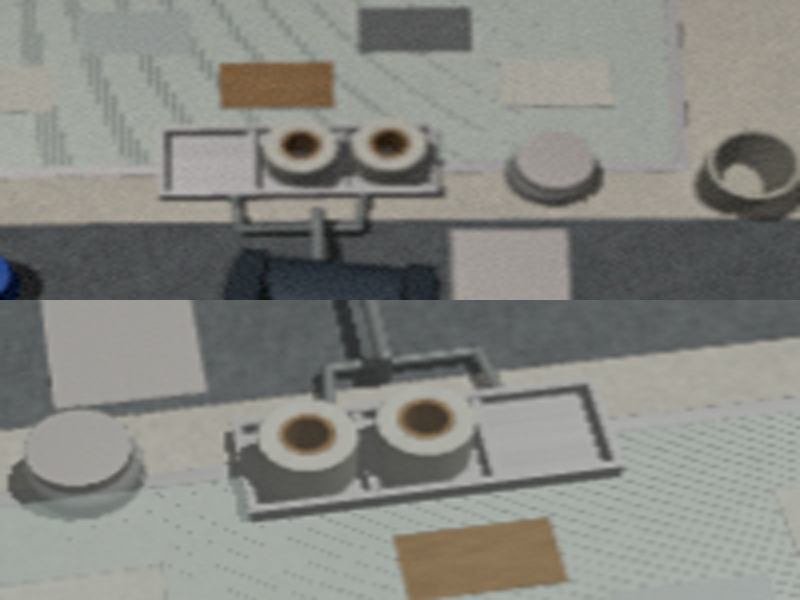

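```bash

python3 -m pendant '[[[-10,0,0],[0,0,0]],[[-13,0,0],[0,0,0]],[[-14,0,0],[0,0,0]],[[-14,0,0],[0,0,0]],[[-14,0,0],[0,0,0]],[[-14,0,0],[0,0,0]],[[-14,0,0],[0,0,0]],[[-14,0,0],[0,0,0]],[[-13,0,0],[0,0,0]],[[-10,0,0],[0,0,0]]]'
python3 -m pendant '[[[0,0,0],[0,0,0]],[[9,0,0],[0,0,0]],[[0,0,0],[0,0,0]],[[0,0,-10],[0,0,0]],[[0,0,-30],[0,0,0]],[[0,0,-30],[0,0,0]],[[0,0,0],[0,0,0]]]'
python3 - <<'E'
from h import *
C={c:cam(c) for c in("top","scene")}
a=[];ob=[]
for c in C:
    im=optics.read_camera(c); a.append(cv2.resize(im[110:260,200:400] if c=="top" else im[200:350,190:390],None,fx=4,fy=2,interpolation=cv2.INTER_CUBIC))
    m=pick("tray",c,C[c],np.array([610,-12]),10)
    ig=np.zeros((420,560),bool)
    for d in optics.regions_of("roll0",c):
        if d["confidence"]>.3 and d["box"][2]<60: ig|=cv2.dilate(d["mask"].astype(np.uint8),np.ones((3,3)))>0
    if m is not None: ob.append((C[c],m.astype(float),ig))
print(fit("tray",[613,-12,.057],ob))
show(np.vstack(a),"drag3")
go()
E
```

```text
time: 9.72
ee_pos: [403.2, -27.9, 18.7]
orientation: [1.0, -0.0, 0.0, -0.0]
ft_force: [2.6, -0.8, -2.3]
width: 19.5
gripper_force: 35.0
time: 10.6
ee_pos: [414.1, -28.1, 90.5]
orientation: [1.0, -0.0, 0.002, 0.0]
ft_force: [-0.5, -0.7, -2.4]
width: 20.3
gripper_force: 35.0
(array([ 6.14769505e+02, -2.34922947e+01, -1.13586900e-01]), np.float64(0.8579478402294256))
at [412.5 -27.8  87.8] yaw -0.0 w 19.9
```

View pics/drag3.png

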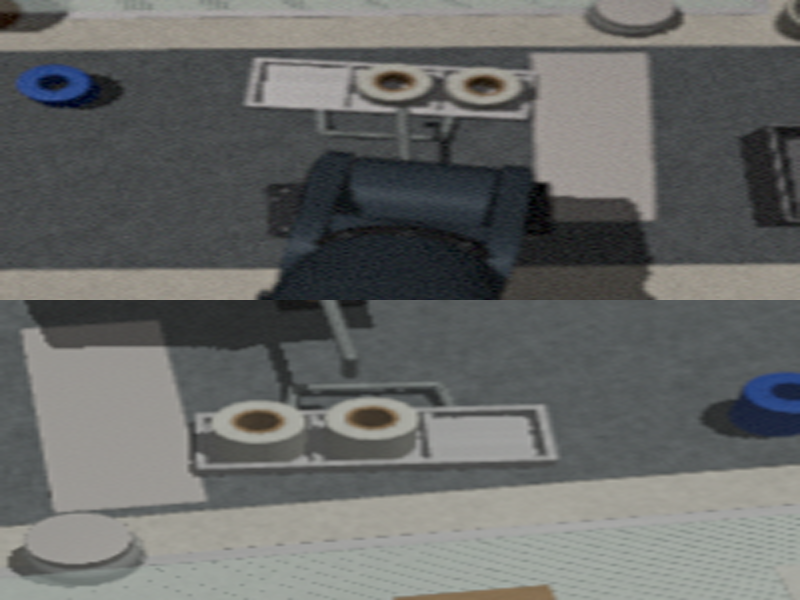

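```bash

python3 -m pendant '[[[0,35.5,0],[0,0,0]],[[0,35.5,0],[0,0,0]],[[0,35.5,0],[0,0,0]],[[0,35.5,0],[0,0,0]],[[26,0,0],[0,0,0]],[[27,0,0],[0,0,0]],[[27,0,0],[0,0,0]],[[0,0,0],[0,0,0.065]],[[0,0,0],[0,0,0]],[[0,0,0],[0,0,0]]]'
python3 -c "
from h import *
go((492.5,-170,16.8))"
```

```text
time: 12.15
ee_pos: [492.5, -169.8, 88.2]
orientation: [0.999, -0.032, -0.0, -0.0]
ft_force: [0.2, -0.6, -1.4]
width: 20.0
gripper_force: 35.0
at [ 492.5 -169.8   88.2] yaw -0.064 w 20.0
  -> (492.5, -170, 16.8) [ 0.   0.2 71.4]
```

```bash

python3 -m pendant '[[[0,0,25],[0,0,0]],[[0,0,25],[0,0,0]],[[0,0,14],[0,0,0]],[[0,0,4],[0,0,0]],[[0,0,3.4],[0,0,0]],[[0,0,0],[0,0,0]],[[0,0,0],[0,0,0]]]'
python3 -m pendant '[[[0,0,0],[0,0,0]],[[0,0,0],[0,0,0]],[[0,0,0],[0,0,0]],[[0,0,0],[0,0,0]],[[0,0,0],[0,0,0]],[[0,0,0],[0,0,0]]]' -1
python3 -m pendant '[[[0,0,-20],[0,0,0]],[[0,0,-40],[0,0,0]],[[0,0,-50],[0,0,0]],[[0,0,-50],[0,0,0]],[[0,0,-30],[0,0,0]],[[-20,-20,0],[0,0,0]],[[-20,-40,0],[0,0,0]],[[-20,-45,0],[0,0,0]],[[-15,-45,0],[0,0,0]],[[0,-45,0],[0,0,0]]]'
python3 - <<'E'
from h import *
C={c:cam(c) for c in("top","scene")}
a=[]
for c in C: a.append(optics.read_camera(c))
C2={c:C[c] for c in C}; ob=[]
for c in C:
    m=pick("hook",c,C[c],np.array([530,-172]),10)
    if m is not None: ob.append((C[c],m.astype(float),np.zeros((420,560),bool)))
print(len(ob),fit("hook",[492,-170,-.06],ob) if ob else None)
show(a[1],"s3",(100,150,460,370),2)
go((400,300,218))
E
```

```text
time: 13.02
ee_pos: [493.2, -170.0, 17.7]
orientation: [0.999, -0.033, 0.0, 0.0]
ft_force: [-0.4, 0.4, -2.1]
width: 19.9
gripper_force: 35.0
time: 13.78
ee_pos: [493.0, -169.9, 17.2]
orientation: [0.999, -0.033, -0.0, -0.0]
ft_force: [0.6, 0.7, -0.1]
width: 75.0
gripper_force: 0.0
time: 15.02
ee_pos: [430.0, 30.9, 207.4]
orientation: [0.999, -0.033, 0.0, -0.0]
ft_force: [0.8, 0.5, -0.9]
width: 93.3
gripper_force: 0.0
2 (array([ 4.91148102e+02, -1.70358558e+02, -6.14574233e-02]), np.float64(0.8390267792601456))
at [430.8  29.8 207.2] yaw -0.063 w 93.3
  -> (400, 300, 218) [ -47.8 -267.7  -10.8]
```

View pics/s3.png

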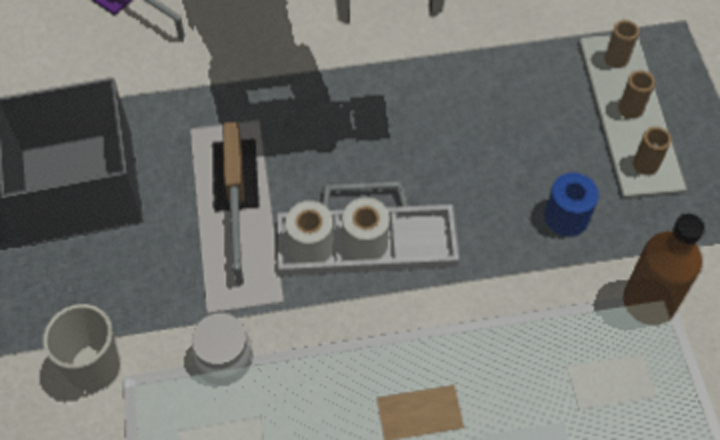

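```bash

python3 -m pendant '[[[-7,-39,-2],[0,0,0]],[[-7,-39,-2],[0,0,0]],[[-7,-39,-2],[0,0,0]],[[-6,-39,-2],[0,0,0]],[[-6,-39,-2],[0,0,0]],[[-6,-39,0],[0,0,0]],[[-6,-39,0],[0,0,0]],[[-6,-39,0],[0,0,0]],[[0,0,0],[0,0,0]],[[0,0,0],[0,0,0]]]'
python3 - <<'E'
from h import *
s=sensors.observe(); im=optics.read_camera("wrist"); show(im,"w2")
C=cam("wrist",s); m=pick("stand","wrist",C,np.array([483,352]),0,150); ig=np.zeros((420,560),bool)
for d in optics.regions_of("core0","wrist"):
    print(np.round(d["box"]),round(d["confidence"],2))
    mm=d["mask"]; uv=np.array([d["box"][:2]]); xy=p2w(C,uv,44)[0]
    if d["confidence"]>.3:
        ig|=cv2.dilate(mm.astype(np.uint8),np.ones((3,3)))>0
        print(" core",fit("core",[*xy[:2],0],[(C,mm.astype(float),np.zeros_like(mm))],z0=44,yaw=False))
if m is not None: 
    p,sc=fit("stand",[483,352,-.07],[(C,m.astype(float),ig)]); print(p,sc)
    for x in(-85,0,85): print(place(p,np.array([[x,0,12]])).round(1))
go()
E
```

```text
time: 16.48
ee_pos: [400.8, 343.0, 217.0]
orientation: [0.999, -0.033, -0.0, 0.0]
ft_force: [0.3, -1.1, -0.4]
width: 93.1
gripper_force: 0.0
[269.  23.  38.  46.] 0.87
 core (array([570.07836078, 344.79439251,   0.        ]), np.float64(0.7586925760701674))
[267. 194.  39.  46.] 0.6
 core (array([401.57108714, 357.87679707,   0.        ]), np.float64(0.7346997397367191))
[268. 111.  42.  40.] 0.57
 core (array([483.51138944, 352.05068448,   0.        ]), np.float64(0.6018939559786586))
[ 4.86774227e+02  3.51350043e+02 -6.13279839e-02] 0.9683943202294347
[[401.9 356.6  12. ]]
[[486.8 351.4  12. ]]
[[571.6 346.1  12. ]]
at [400.7 343.1 217.3] yaw -0.067 w 93.0
```

View pics/w2.png

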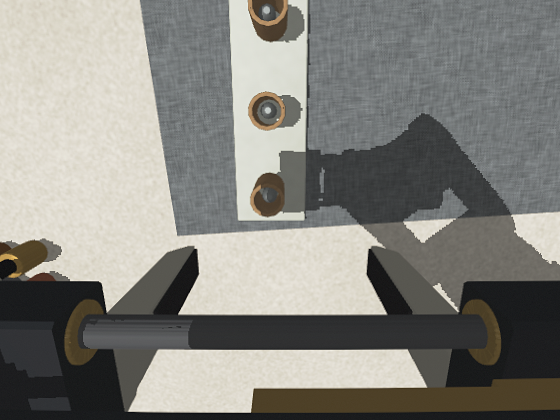

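```bash

python3 -m pendant '[[[0.2,-14,35],[0,0,0]],[[0,0,40],[0,0,0]],[[0,0,40],[0,0,0]],[[0,0,40],[0,0,0]],[[0,0,20],[0,0,0]],[[0,0,0],[0,0,0]],[[0,0,0],[0,0,0]]]'
python3 -m pendant '[[[0,0,0],[0,0,0]],[[0,0,0],[0,0,0]],[[0,0,0],[0,0,0]],[[0,0,0],[0,0,0]],[[0,0,0],[0,0,0]],[[0,0,0],[0,0,0]]]' 1 10
python3 -m pendant '[[[0,0,-25],[0,0,0]],[[0,0,-35],[0,0,0]],[[0,0,-45],[0,0,0]],[[0,0,-45],[0,0,0]],[[0,0,-25],[0,0,0]],[[0,0,0],[0,0,0]]]'
python3 -c "
from h import *
go((473,-361,217),(473,-361,150))"
```

```text
time: 17.5
ee_pos: [402.1, 358.2, 43.3]
orientation: [0.999, -0.033, 0.001, -0.0]
ft_force: [-0.2, 0.5, -0.5]
width: 92.7
gripper_force: 0.0
time: 18.25
ee_pos: [401.4, 358.2, 42.2]
orientation: [0.999, -0.033, -0.0, 0.0]
ft_force: [0.1, 0.3, -0.3]
width: 37.5
gripper_force: 0.0
time: 19.0
ee_pos: [401.9, 358.6, 218.7]
orientation: [0.999, -0.033, 0.001, -0.001]
ft_force: [0.3, -0.1, -0.4]
width: 32.3
gripper_force: 10.0
at [401.9 358.6 218.7] yaw -0.065 w 32.3
  -> (473, -361, 217) [1.178e+02 7.134e+02 5.000e-01]
  -> (473, -361, 150) [-0.2  0.1 67. ]
```

```bash

python3 -m pendant '[[[6,40,0],[0,0,0]],[[8.5,51.5,0],[0,0,0]],[[8.5,51.5,0],[0,0,0]],[[8.5,51.5,0],[0,0,0]],[[8.5,51.5,0],[0,0,0]],[[8.5,51.5,0],[0,0,0]],[[8.5,51.5,0],[0,0,0]]]'
python3 -c "
from h import *
show(optics.read_camera('wrist'),'w3'); go((473,-361,217))"
python3 -m pendant '[[[8.5,51.5,0],[0,0,0]],[[8.5,51.5,0],[0,0,0]],[[8.5,51.5,0],[0,0,0]],[[8.5,51.5,0],[0,0,0]],[[8.5,51.5,0],[0,0,0]],[[8.5,51.5,0],[0,0,0]],[[8.5,51,0],[0,0,0]],[[1,5,0],[0,0,0]],[[0,0,0],[0,0,0]]]'
python3 -c "
from h import *
go((473,-361,155))"
```

```text
time: 19.88
ee_pos: [434.9, 4.6, 215.9]
orientation: [0.999, -0.033, -0.001, -0.0]
ft_force: [1.2, 0.6, -0.0]
width: 32.3
gripper_force: 10.0
at [4.354e+02 2.000e-01 2.160e+02] yaw -0.067 w 32.5
  -> (473, -361, 217) [ 61.8 357.9  -0.5]
time: 21.05
ee_pos: [471.7, -361.4, 215.8]
orientation: [0.999, -0.033, -0.001, -0.001]
ft_force: [-0.2, 0.2, 0.3]
width: 32.8
gripper_force: 10.0
at [ 471.7 -361.4  215.8] yaw -0.066 w 32.8
  -> (473, -361, 155) [ 1.4 -0.3 60.8]
```

View pics/w3.png

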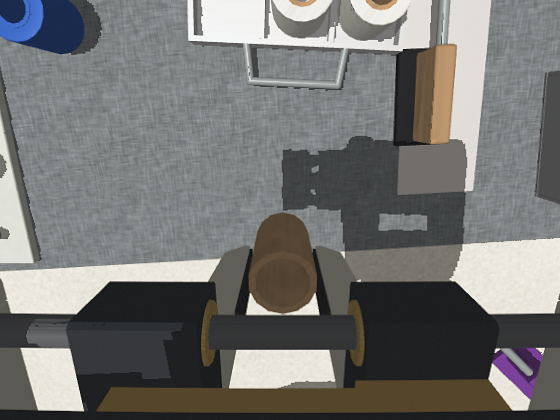

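```bash

python3 -m pendant '[[[0,0,30],[0,0,0]],[[0,0,25],[0,0,0]],[[0,0,0],[0,0,0]]]'
python3 -m pendant '[[[0,0,0],[0,0,0]],[[0,0,0],[0,0,0]],[[0,0,0],[0,0,0]],[[0,0,0],[0,0,0]],[[0,0,-30],[0,0,0]],[[0,0,-25],[0,0,0]]]' -0.4
python3 -m pendant '[[[0,-40,0],[0,0,0]],[[0,-55,0],[0,0,0]],[[0,-55,0],[0,0,0]],[[0,-55,0],[0,0,0]],[[0,-55,0],[0,0,0]],[[0,-55,0],[0,0,0]],[[0,-55,0],[0,0,0]]]'
python3 -m pendant '[[[0,-55,0],[0,0,0]],[[0,-55,0],[0,0,0]],[[0,-55,0],[0,0,0]],[[0,-55,0],[0,0,0]],[[0,-55,0],[0,0,0]],[[0,-55,0],[0,0,0]],[[0,0,0],[0,0,0]],[[0,0,0],[0,0,0]]]'
python3 - <<'E'
from h import *
optics.read_camera("top")
for d in optics.regions_of("core0","top"): print(np.round(d["box"]),round(d["confidence"],2))
go((485.5,352,160),(485.5,352,42))
E
```

```text
time: 21.42
ee_pos: [471.5, -360.0, 160.6]
orientation: [0.999, -0.032, -0.001, -0.001]
ft_force: [0.1, -0.3, -0.4]
width: 32.3
gripper_force: 10.0
time: 22.18
ee_pos: [472.1, -362.0, 218.2]
orientation: [0.999, -0.033, 0.0, 0.0]
ft_force: [0.6, 0.8, 0.9]
width: 65.2
gripper_force: 0.0
time: 23.05
ee_pos: [496.2, 8.9, 217.6]
orientation: [0.999, -0.033, 0.0, 0.0]
ft_force: [0.5, 0.1, 0.6]
width: 65.1
gripper_force: 0.0
time: 24.05
ee_pos: [517.6, 336.1, 217.0]
orientation: [0.999, -0.032, -0.0, 0.0]
ft_force: [-0.2, 0.1, -0.2]
width: 65.3
gripper_force: 0.0
[414. 187.  14.  26.] 0.52
at [517.9 335.5 217.4] yaw -0.066 w 65.1
  -> (485.5, 352, 160) [-33.4 -14.3  57.4]
  -> (485.5, 352, 42) [  0.  -0. 118.]
```

```bash

python3 -m pendant '[[[-16.5,-7,20],[0,0,0]],[[-16.5,-7.3,37],[0,0,0]],[[0,0,40],[0,0,0]],[[0,0,40],[0,0,0]],[[0,0,38],[0,0,0]],[[0,0,0],[0,0,0]],[[0,0,0],[0,0,0]]]'
python3 -m pendant '[[[0,0,0],[0,0,0]],[[0,0,0],[0,0,0]],[[0,0,0],[0,0,0]],[[0,0,0],[0,0,0]],[[0,0,0],[0,0,0]],[[0,0,0],[0,0,0]],[[0,0,0],[0,0,0]]]' 1 10
python3 -m pendant '[[[0,0,-25],[0,0,0]],[[0,0,-35],[0,0,0]],[[0,0,-45],[0,0,0]],[[0,0,-45],[0,0,0]],[[0,0,-25],[0,0,0]],[[0,0,0],[0,0,0]]]'
python3 -c "
from h import *
go((473,-361,217))"
```

```text
time: 25.02
ee_pos: [486.7, 352.9, 43.9]
orientation: [0.999, -0.033, 0.001, -0.001]
ft_force: [-0.1, -0.5, 1.5]
width: 65.1
gripper_force: 0.0
time: 25.9
ee_pos: [485.8, 353.0, 42.4]
orientation: [0.999, -0.033, 0.0, -0.0]
ft_force: [-0.9, -0.9, 5.1]
width: 32.4
gripper_force: 10.0
time: 26.65
ee_pos: [486.3, 353.3, 218.6]
orientation: [0.999, -0.033, 0.001, -0.001]
ft_force: [-0.4, -0.5, -0.6]
width: 32.5
gripper_force: 10.0
at [486.3 353.3 218.6] yaw -0.065 w 32.5
  -> (473, -361, 217) [3.330e+01 7.137e+02 4.000e-01]
```

```bash

python3 -m pendant '[[[2,40,0],[0,0,0]],[[2.4,52,0],[0,0,0]],[[2.4,52,0],[0,0,0]],[[2.4,52,0],[0,0,0]],[[2.4,52,0],[0,0,0]],[[2.4,52,0],[0,0,0]],[[2.4,52,0],[0,0,0]]]'
python3 -m pendant '[[[2.4,52,0],[0,0,0]],[[2.4,52,0],[0,0,0]],[[2.4,52,0],[0,0,0]],[[2.4,52,0],[0,0,0]],[[2.4,52,0],[0,0,0]],[[2.4,52,0],[0,0,0]],[[2.4,50,0],[0,0,0]],[[0,0,30],[0,0,0]],[[0,0,25],[0,0,0]],[[0,0,0],[0,0,0]]]'
python3 -m pendant '[[[0,0,0],[0,0,0]],[[0,0,0],[0,0,0]],[[0,0,0],[0,0,0]],[[0,0,0],[0,0,0]],[[0,0,-30],[0,0,0]],[[0,0,-25],[0,0,0]]]' -0.4
python3 -m pendant '[[[4,-40,0],[0,0,0]],[[4,-55,0],[0,0,0]],[[4,-55,0],[0,0,0]],[[4,-55,0],[0,0,0]],[[4,-55,0],[0,0,0]],[[4,-55,0],[0,0,0]],[[4,-55,0],[0,0,0]]]'
python3 -m pendant '[[[4,-55,0],[0,0,0]],[[4,-55,0],[0,0,0]],[[4,-55,0],[0,0,0]],[[4,-55,0],[0,0,0]],[[4,-55,0],[0,0,0]],[[4,-55,0],[0,0,0]],[[0,0,0],[0,0,0]],[[0,0,0],[0,0,0]]]'
python3 - <<'E'
from h import *
optics.read_camera("top")
for d in optics.regions_of("core0","top"): print(np.round(d["box"]),round(d["confidence"],2))
go((571,345.8,160),(571,345.8,42))
E
```

```text
time: 27.52
ee_pos: [478.3, -1.0, 215.7]
orientation: [0.999, -0.033, -0.001, -0.0]
ft_force: [1.1, 1.0, -0.6]
width: 32.4
gripper_force: 10.0
time: 28.78
ee_pos: [471.0, -360.6, 159.1]
orientation: [0.999, -0.033, -0.002, -0.002]
ft_force: [0.1, 0.2, -0.2]
width: 32.6
gripper_force: 10.0
time: 29.52
ee_pos: [472.4, -361.7, 218.3]
orientation: [0.999, -0.033, 0.0, 0.0]
ft_force: [0.0, -0.6, 0.3]
width: 65.1
gripper_force: 0.0
time: 30.4
ee_pos: [524.5, 7.5, 217.6]
orientation: [0.999, -0.033, 0.0, 0.0]
ft_force: [1.3, -0.8, -0.5]
width: 65.3
gripper_force: 0.0
time: 31.4
ee_pos: [569.7, 333.0, 217.1]
orientation: [0.999, -0.032, -0.0, 0.0]
ft_force: [0.4, -0.2, -0.8]
width: 65.0
gripper_force: 0.0
[411. 184.  13.  21.] 0.81
[408. 208.  11.  20.] 0.7
at [569.9 332.3 217.4] yaw -0.066 w 65.1
  -> (571, 345.8, 160) [  0.2 -13.5  57.4]
  -> (571, 345.8, 42) [ -0.  -0. 118.]
```

```bash

python3 -m pendant '[[[0.2,-7,20],[0,0,0]],[[0,-6.5,37],[0,0,0]],[[0,0,40],[0,0,0]],[[0,0,40],[0,0,0]],[[0,0,38],[0,0,0]],[[0,0,0],[0,0,0]],[[0,0,0],[0,0,0]]]'
python3 -m pendant '[[[0,0,0],[0,0,0]],[[0,0,0],[0,0,0]],[[0,0,0],[0,0,0]],[[0,0,0],[0,0,0]],[[0,0,0],[0,0,0]],[[0,0,0],[0,0,0]],[[0,0,0],[0,0,0]]]' 1 10
python3 -m pendant '[[[0,0,-25],[0,0,0]],[[0,0,-35],[0,0,0]],[[0,0,-45],[0,0,0]],[[0,0,-45],[0,0,0]],[[0,0,-25],[0,0,0]],[[0,0,0],[0,0,0]]]'
python3 -c "
from h import *
go((473,-361,217))"
```

```text
time: 32.38
ee_pos: [571.5, 347.0, 43.3]
orientation: [0.999, -0.033, 0.001, -0.0]
ft_force: [-0.2, 0.4, 0.3]
width: 64.8
gripper_force: 0.0
time: 33.25
ee_pos: [571.0, 346.9, 42.5]
orientation: [0.999, -0.033, 0.0, -0.0]
ft_force: [-0.9, -1.0, 4.9]
width: 32.5
gripper_force: 10.0
time: 34.0
ee_pos: [571.5, 347.2, 218.6]
orientation: [0.999, -0.033, 0.001, -0.001]
ft_force: [-0.0, 0.1, -1.2]
width: 32.3
gripper_force: 10.0
at [571.5 347.2 218.6] yaw -0.065 w 32.3
  -> (473, -361, 217) [-5.210e+01  7.131e+02  4.000e-01]
```

```bash

python3 -m pendant '[[[-3,40,0],[0,0,0]],[[-3.8,52,0],[0,0,0]],[[-3.8,52,0],[0,0,0]],[[-3.8,52,0],[0,0,0]],[[-3.8,52,0],[0,0,0]],[[-3.8,52,0],[0,0,0]],[[-3.8,52,0],[0,0,0]]]'
python3 -m pendant '[[[-3.8,52,0],[0,0,0]],[[-3.8,52,0],[0,0,0]],[[-3.8,52,0],[0,0,0]],[[-3.8,52,0],[0,0,0]],[[-3.8,52,0],[0,0,0]],[[-3.8,52,0],[0,0,0]],[[-3.8,50,0],[0,0,0]],[[0,0,30],[0,0,0]],[[0,0,25],[0,0,0]],[[0,0,0],[0,0,0]]]'
python3 -m pendant '[[[0,0,0],[0,0,0]],[[0,0,0],[0,0,0]],[[0,0,0],[0,0,0]],[[0,0,0],[0,0,0]],[[0,0,-30],[0,0,0]],[[0,0,-25],[0,0,0]]]' -0.4
python3 -m pendant '[[[4,-40,0],[0,0,0]],[[10,-50,0],[0,0,0]],[[10,-50,0],[0,0,0]],[[10,-50,0],[0,0,0]],[[10,-50,0],[0,0,0]],[[0,-50,0],[0,0,0]],[[0,0,0],[0,0,0]],[[0,0,0],[0,0,0]]]' -1
python3 - <<'E'
from h import *
optics.read_camera("top")
for d in optics.regions_of("core0","top"): print(np.round(d["box"]),round(d["confidence"],2))
s=sensors.observe(); im=optics.read_camera("wrist"); show(im,"w4"); C=cam("wrist",s)
ig=np.zeros((420,560),bool)
for d in optics.regions_of("roll0","wrist"):
    mm=d["mask"]; xy=p2w(C,[d["box"][:2]],37)[0]; print(np.round(d["box"]),round(d["confidence"],2))
    if d["confidence"]>.3:
        ig|=cv2.dilate(mm.astype(np.uint8),np.ones((3,3)))>0
        print(" roll",fit("roll",[*xy[:2],0],[(C,mm.astype(float),np.zeros_like(mm))],z0=5,yaw=False))
m=pick("tray","wrist",C,np.array([615,-23]),0,150)
if m is not None: print(fit("tray",[614.8,-23.5,-.114],[(C,m.astype(float),ig)]))
go()
E
```

```text
time: 34.88
ee_pos: [521.1, -4.2, 215.5]
orientation: [0.999, -0.033, -0.001, -0.0]
ft_force: [0.6, -0.0, -0.0]
width: 32.8
gripper_force: 10.0
time: 36.12
ee_pos: [470.8, -361.1, 159.0]
orientation: [0.999, -0.033, -0.002, -0.002]
ft_force: [-0.7, -0.4, 0.3]
width: 32.8
gripper_force: 10.0
time: 36.88
ee_pos: [472.1, -362.2, 218.2]
orientation: [0.999, -0.033, 0.0, 0.0]
ft_force: [0.7, 0.9, 1.6]
width: 65.1
gripper_force: 0.0
time: 37.88
ee_pos: [534.9, -76.0, 217.4]
orientation: [0.999, -0.032, 0.0, 0.0]
ft_force: [-0.3, -0.1, 0.8]
width: 93.0
gripper_force: 0.0
[413. 185.  14.  23.] 0.78
[422. 212.  22.  13.] 0.61
[406. 209.  12.  18.] 0.5
[ 19. 128.  33.  55.] 0.62
 roll (array([620.09853127, 227.94246228,   0.        ]), np.float64(0.9685169158733574))
[224. 119.  64.  63.] 0.61
 roll (array([616.0053794 , -23.97203671,   0.        ]), np.float64(0.8606866306567867))
[291. 120.  59.  63.] 0.57
 roll (array([609.53177129, -90.08560388,   0.        ]), np.float64(0.8223444978489689))
(array([ 6.16256489e+02, -2.18921230e+01, -1.12112731e-01]), np.float64(0.9099457705480298))
at [534.9 -76.6 217.2] yaw -0.067 w 93.2
```

View pics/w4.png

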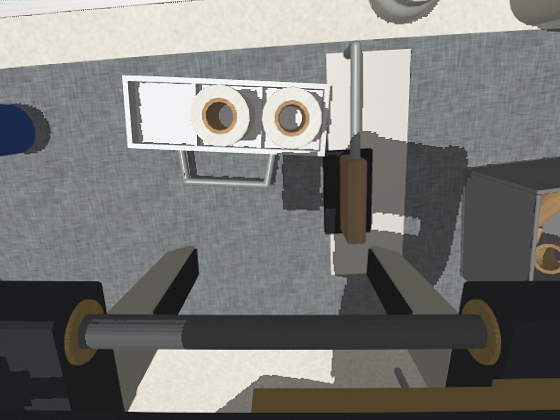

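```bash

python3 -m pendant '[[[0,0,0],[0,0,-0.1696]],[[0,0,0],[0,0,-0.1696]],[[0,0,0],[0,0,-0.1696]],[[0,0,0],[0,0,-0.1696]],[[0,0,0],[0,0,-0.1696]],[[0,0,0],[0,0,-0.1696]],[[0,0,0],[0,0,-0.1696]],[[0,0,0],[0,0,-0.1696]],[[0,0,0],[0,0,-0.1696]],[[0,0,0],[0,0,0]]]'
python3 -c "
from h import *
go((616,-23.3,217),(616,-23.3,28))"
```

```text
time: 39.38
ee_pos: [534.9, -76.1, 217.2]
orientation: [0.745, 0.667, -0.0, -0.0]
ft_force: [-0.1, -0.8, 0.3]
width: 93.1
gripper_force: 0.0
at [534.9 -76.1 217.2] yaw 1.459 w 93.1
  -> (616, -23.3, 217) [61.5 74.8  0.2]
  -> (616, -23.3, 28) [ -0.   0. 189.]
```

```bash

python3 -m pendant '[[[20,25,10],[0,0,0]],[[20,25,20],[0,0,0]],[[21.5,24.8,20],[0,0,0]],[[0,0,40],[0,0,0]],[[0,0,40],[0,0,0]],[[0,0,34],[0,0,0]],[[0,0,20],[0,0,0]],[[0,0,5],[0,0,0]],[[0,0,0],[0,0,0]]]'
python3 -m pendant '[[[0,0,0],[0,0,0]],[[0,0,0],[0,0,0]],[[0,0,0],[0,0,0]],[[0,0,0],[0,0,0]],[[0,0,0],[0,0,0]],[[0,0,0],[0,0,0]],[[0,0,0],[0,0,0]]]' 1 20
python3 -c "
from h import *
go()"
python3 -m pendant '[[[0,0,-15],[0,0,0]],[[0,0,-20],[0,0,0]],[[0,0,-40],[0,0,0]],[[0,0,-45],[0,0,0]],[[0,0,0],[0,0,0]],[[0,0,0],[0,0,0]]]'
python3 - <<'E'
from h import *
s=sensors.observe(); im=optics.read_camera("wrist"); show(im,"w5"); C=cam("wrist",s)
go((571.6,346.1,150),(571.6,346.1,36))
E
```

```text
time: 40.5
ee_pos: [616.5, -22.9, 29.0]
orientation: [0.745, 0.667, 0.0, 0.0]
ft_force: [0.6, -0.6, 0.4]
width: 93.0
gripper_force: 0.0
time: 41.38
ee_pos: [616.0, -22.7, 28.3]
orientation: [0.745, 0.667, 0.0, 0.0]
ft_force: [-1.2, -0.1, 2.0]
width: 54.4
gripper_force: 20.0
at [616.  -22.7  28.3] yaw 1.461 w 54.4
time: 42.12
ee_pos: [615.7, -22.7, 148.4]
orientation: [0.745, 0.667, -0.0, -0.0]
ft_force: [-0.5, 0.3, -1.7]
width: 54.8
gripper_force: 20.0
at [615.4 -22.6 147.6] yaw 1.461 w 54.8
  -> (571.6, 346.1, 150) [361.7 -83.9  -2.3]
  -> (571.6, 346.1, 36) [  0.    0.2 114. ]
```

View pics/w5.png

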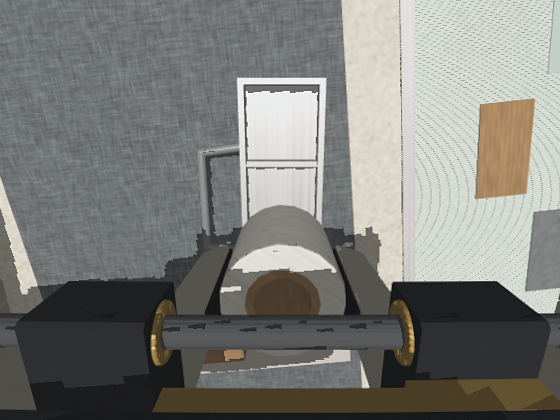

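```bash

python3 -m pendant '[[[35,-8,0],[0,0,0]],[[47,-10.8,0],[0,0,0]],[[47,-10.8,0],[0,0,0]],[[47,-10.8,0],[0,0,0]],[[47,-10.8,0],[0,0,0]],[[47,-10.8,0],[0,0,0]],[[47,-10.8,0],[0,0,0]],[[44.7,-11.1,0],[0,0,0]],[[0,0,25],[0,0,0]],[[0,0,20],[0,0,0]]]'
python3 -m pendant '[[[0,0,0],[0,0,0]],[[0,0,0],[0,0,0]]]'
python3 - <<'E'
from h import *
s=sensors.observe(); im=optics.read_camera("wrist"); C=cam("wrist",s)
for d in optics.regions_of("roll0","wrist"):
    mm=d["mask"]; print(np.round(d["box"]),round(d["confidence"],2))
    if d["confidence"]>.3 and d["box"][0]>150:
        ys=np.where(mm.any(1))[0]; 
        ig=np.zeros((420,560),bool); ig[ys.max()-15:]=True
        print(" roll",fit("roll",[*s["ee_pos"][:2],0],[(C,mm.astype(float),ig)],z0=s["ee_pos"][2]-23.3,yaw=False))
m=pick("stand","wrist",C,np.array([487,351]),0,150); print(m is not None)
show(im,"w6")
go((571.6,346.1,36))
E
```

```text
time: 43.42
ee_pos: [571.2, 345.9, 100.9]
orientation: [0.745, 0.668, -0.001, -0.0]
ft_force: [0.4, -1.0, -1.8]
width: 54.6
gripper_force: 20.0
time: 43.68
ee_pos: [572.6, 345.6, 103.7]
orientation: [0.745, 0.667, 0.0, 0.0]
ft_force: [0.2, 0.7, -1.0]
width: 54.3
gripper_force: 20.0
[343. 366.  45.  44.] 0.76
 roll (array([600.55810182, 237.91815026,   0.        ]), np.float64(0.6443738143575065))
[283. 281. 128. 151.] 0.65
 roll (array([573.71034665, 343.5336672 ,   0.        ]), np.float64(0.769475793894058))
True
at [572.7 345.9 104.1] yaw 1.461 w 54.1
  -> (571.6, 346.1, 36) [ 0.  -1.2 68.1]
```

View pics/w6.png

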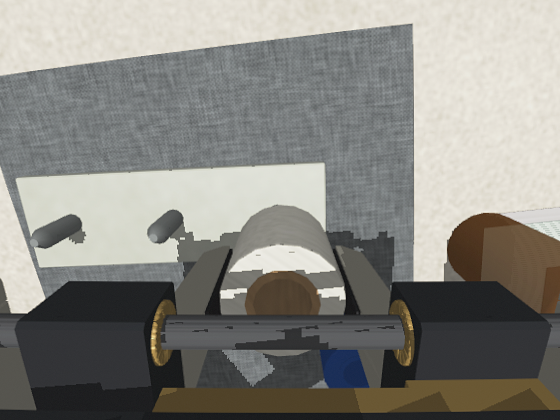

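```bash

python3 -m pendant '[[[1,-1,10],[0,0,0]],[[0,0,10],[0,0,0]],[[0,0,6],[0,0,0]],[[0,0,6],[0,0,0]],[[0,0,0],[0,0,0]]]'
python3 -m pendant '[[[0,0,8],[0,0,0]],[[0,0,8],[0,0,0]],[[0,0,6],[0,0,0]],[[0,0,6],[0,0,0]],[[0,0,4],[0,0,0]],[[0,0,0],[0,0,0]]]'
python3 -c "
from h import *
go((571.6,346.1,36))"
```

```text
time: 44.45
ee_pos: [571.1, 347.0, 70.7]
orientation: [0.745, 0.667, -0.0, -0.0]
ft_force: [0.5, -0.1, -1.0]
width: 54.7
gripper_force: 20.0
time: 45.2
ee_pos: [571.1, 347.0, 38.9]
orientation: [0.745, 0.667, -0.0, -0.0]
ft_force: [-1.0, 1.1, -0.9]
width: 54.5
gripper_force: 20.0
at [571.1 347.   38.9] yaw 1.461 w 54.5
  -> (571.6, 346.1, 36) [-0.9  0.6  2.9]
```

```bash

python3 -m pendant '[[[0,0,2],[0,0,0]],[[0,0,1.8],[0,0,0]],[[0,0,0],[0,0,0]],[[0,0,0],[0,0,0]]]'
python3 -m pendant '[[[0,0,0],[0,0,0]],[[0,0,0],[0,0,0]],[[0,0,0],[0,0,0]],[[0,0,0],[0,0,0]],[[0,0,-20],[0,0,0]],[[0,0,-30],[0,0,0]],[[0,0,-40],[0,0,0]],[[0,0,-40],[0,0,0]],[[0,0,0],[0,0,0]]]' -0.7
python3 - <<'E'
from h import *
s=sensors.observe(); im=optics.read_camera("wrist"); C=cam("wrist",s)
for d in optics.regions_of("roll0","wrist"):
    mm=d["mask"]; print(np.round(d["box"]),round(d["confidence"],2))
    if d["confidence"]>.3 and d["box"][0]>150:
        for z in (12,20): print(" roll",z,fit("roll",[*s["ee_pos"][:2],0],[(C,mm.astype(float),np.zeros_like(mm))],z0=z,yaw=False))
go((608.9,-91.2,160),(608.9,-91.2,28))
E
```

```text
time: 45.7
ee_pos: [571.2, 347.1, 35.5]
orientation: [0.745, 0.667, -0.0, -0.0]
ft_force: [0.6, -0.2, -1.4]
width: 54.6
gripper_force: 20.0
time: 46.82
ee_pos: [572.8, 347.9, 170.4]
orientation: [0.745, 0.667, 0.004, 0.001]
ft_force: [-0.4, 0.0, -0.5]
width: 79.3
gripper_force: 0.0
[280. 211.  64.  74.] 0.83
 roll 12 (array([572.57493683, 346.63270664,   0.        ]), np.float64(0.8987431427068462))
 roll 20 (array([573.02571841, 349.79070556,   0.        ]), np.float64(0.8502881210597169))
[338. 291.  56.  44.] 0.61
 roll 12 (array([572.81880625, 347.92640429,   0.        ]), np.float64(-0.0))
 roll 20 (array([572.81880625, 347.92640429,   0.        ]), np.float64(-0.0))
at [571.2 347.1 166.1] yaw 1.461 w 78.7
  -> (608.9, -91.2, 160) [-431.5   85.4    6. ]
  -> (608.9, -91.2, 28) [-1.00e-01 -1.00e-01  1.32e+02]
```

```bash

python3 -m pendant '[[[-37,8,0],[0,0,0]],[[-48,9.5,0],[0,0,0]],[[-48,9.5,0],[0,0,0]],[[-48,9.5,0],[0,0,0]],[[-48,9.5,0],[0,0,0]],[[-48,9.5,0],[0,0,0]],[[-48,9.5,0],[0,0,0]],[[-48,9.5,0],[0,0,0]],[[-48,9.5,0],[0,0,0]],[[-48,9.5,0],[0,0,0]]]' -1
python3 -m pendant '[[[0,0,0],[0,0,0]],[[0,0,0],[0,0,0]]]'
python3 - <<'E'
from h import *
s=sensors.observe(); im=optics.read_camera("wrist"); C=cam("wrist",s)
for d in optics.regions_of("roll0","wrist"):
    mm=d["mask"]; print(np.round(d["box"]),round(d["confidence"],2))
    if d["confidence"]>.3: print(" roll",fit("roll",[609,-91,0],[(C,mm.astype(float),np.zeros_like(mm))],z0=5,yaw=False))
m=pick("tray","wrist",C,np.array([615,-23]),0,150)
if m is not None: print(fit("tray",[616,-22,-.112],[(C,m.astype(float),np.zeros_like(m))]))
go((608.9,-91.2,160),(608.9,-91.2,28))
E
```

```text
time: 48.18
ee_pos: [612.2, -130.8, 164.3]
orientation: [0.745, 0.667, -0.001, -0.001]
ft_force: [0.2, -0.2, -0.3]
width: 93.2
gripper_force: 0.0
time: 48.42
ee_pos: [612.3, -128.7, 164.6]
orientation: [0.745, 0.667, -0.0, -0.001]
ft_force: [-0.8, 0.2, -0.5]
width: 93.2
gripper_force: 0.0
[274. 166.  66.  77.] 0.92
 roll (array([610.29884114, -89.80305552,   0.        ]), np.float64(0.8632698470827226))
[181. 195. 362. 389.] 0.48
 roll (array([659.17730713, -87.15776062,   0.        ]), np.float64(0.038582687846612625))
(array([ 6.16103009e+02, -2.11774133e+01, -1.07721567e-01]), np.float64(0.7725276320638541))
at [ 612.8 -128.   165.2] yaw 1.463 w 92.9
  -> (608.9, -91.2, 160) [36.2 -7.8  5.2]
  -> (608.9, -91.2, 28) [-0.00e+00  1.00e-01  1.32e+02]
```

```bash

python3 -m pendant '[[[18,-3.6,0],[0,0,0]],[[19,-3.6,0],[0,0,0]],[[0,0,40],[0,0,0]],[[0,0,40],[0,0,0]],[[0,0,35],[0,0,0]],[[0,0,17],[0,0,0]],[[0,0,5],[0,0,0]],[[0,0,0],[0,0,0]],[[0,0,0],[0,0,0]]]'
python3 -m pendant '[[[0,0,0],[0,0,0]],[[0,0,0],[0,0,0]],[[0,0,0],[0,0,0]],[[0,0,0],[0,0,0]],[[0,0,0],[0,0,0]],[[0,0,0],[0,0,0]],[[0,0,0],[0,0,0]]]' 1 20
python3 -c "
from h import *
go()"
python3 -m pendant '[[[0,0,-15],[0,0,0]],[[0,0,-20],[0,0,0]],[[0,0,-40],[0,0,0]],[[0,0,-45],[0,0,0]],[[0,0,0],[0,0,0]],[[0,0,0],[0,0,0]]]'
python3 -c "
from h import *
go((401.9,357,150),(401.9,357,105))"
```

```text
time: 49.7
ee_pos: [610.5, -91.8, 29.7]
orientation: [0.745, 0.667, 0.001, 0.001]
ft_force: [-1.1, 0.4, -0.3]
width: 92.9
gripper_force: 0.0
time: 50.58
ee_pos: [609.7, -91.7, 28.4]
orientation: [0.745, 0.667, -0.0, -0.0]
ft_force: [-0.8, -0.6, 0.7]
width: 54.5
gripper_force: 20.0
at [609.7 -91.7  28.4] yaw 1.461 w 54.5
time: 51.32
ee_pos: [609.5, -91.7, 148.6]
orientation: [0.745, 0.667, -0.0, 0.0]
ft_force: [-1.0, 0.4, -1.6]
width: 54.8
gripper_force: 20.0
at [609.5 -91.7 148.6] yaw 1.461 w 54.8
  -> (401.9, 357, 150) [ 423.3 -255.4   -1.4]
  -> (401.9, 357, 105) [ 0. -0. 45.]
```

```bash

python3 -m pendant '[[[32,-20,0],[0,0,0]],[[43.5,-26.2,0],[0,0,0]],[[43.5,-26.2,0],[0,0,0]],[[43.5,-26.2,0],[0,0,0]],[[43.5,-26.2,0],[0,0,0]],[[43.5,-26.2,0],[0,0,0]],[[43.5,-26.2,0],[0,0,0]],[[43.5,-26.2,0],[0,0,0]],[[43.5,-26.2,0],[0,0,0]],[[42,-26,0],[0,0,0]]]'
python3 -m pendant '[[[0,0,20],[0,0,0]],[[0,0,25],[0,0,0]],[[0,0,0],[0,0,0]],[[0,0,0],[0,0,0]]]'
python3 - <<'E'
from h import *
s=sensors.observe(); im=optics.read_camera("wrist"); C=cam("wrist",s)
for d in optics.regions_of("roll0","wrist"):
    mm=d["mask"]; print(np.round(d["box"]),round(d["confidence"],2))
    if d["confidence"]>.3 and 230<d["box"][0]<330:
        ys=np.where(mm.any(1))[0]; ig=np.zeros((420,560),bool); ig[ys.max()-15:]=True
        print(" roll",fit("roll",[*s["ee_pos"][:2],0],[(C,mm.astype(float),ig)],z0=s["ee_pos"][2]-23.3,yaw=False))
go((401.9,356.2,36))
E
```

```text
time: 52.58
ee_pos: [400.4, 356.7, 147.4]
orientation: [0.745, 0.667, -0.001, -0.0]
ft_force: [-0.4, -0.6, -0.5]
width: 54.9
gripper_force: 20.0
time: 53.08
ee_pos: [402.0, 355.6, 103.8]
orientation: [0.745, 0.667, -0.0, -0.0]
ft_force: [0.3, 0.5, -1.0]
width: 54.6
gripper_force: 20.0
[508. 222. 101.  99.] 0.93
[536. 300.  38.  25.] 0.82
[280. 260. 124. 113.] 0.8
 roll (array([403.3443522 , 356.38344498,   0.        ]), np.float64(0.9848111309128722))
at [402.3 355.8 104.2] yaw 1.461 w 54.5
  -> (401.9, 356.2, 36) [ 0.3 -0.5 68.2]
```

```bash

python3 -m pendant '[[[0.3,-0.5,10],[0,0,0]],[[0,0,10],[0,0,0]],[[0,0,6],[0,0,0]],[[0,0,6],[0,0,0]],[[0,0,0],[0,0,0]]]'
python3 -m pendant '[[[0,0,8],[0,0,0]],[[0,0,8],[0,0,0]],[[0,0,6],[0,0,0]],[[0,0,6],[0,0,0]],[[0,0,5],[0,0,0]],[[0,0,2],[0,0,0]],[[0,0,1.8],[0,0,0]],[[0,0,0],[0,0,0]],[[0,0,0],[0,0,0]]]'
python3 -c "
from h import *
go((401.9,356.2,36))"
```

```text
time: 53.8
ee_pos: [401.3, 355.9, 71.0]
orientation: [0.745, 0.667, -0.0, -0.0]
ft_force: [0.0, -0.0, -0.3]
width: 54.4
gripper_force: 20.0
time: 54.92
ee_pos: [401.4, 356.1, 35.4]
orientation: [0.745, 0.667, 0.0, -0.0]
ft_force: [-4.5, -2.3, 8.9]
width: 54.5
gripper_force: 20.0
at [401.4 356.1  35.4] yaw 1.461 w 54.5
  -> (401.9, 356.2, 36) [ 0.2  0.5 -0.6]
```

```bash

python3 -m pendant '[[[0,0,0],[0,0,0]],[[0,0,0],[0,0,0]],[[0,0,0],[0,0,0]],[[0,0,0],[0,0,0]],[[0,0,-20],[0,0,0]],[[0,0,-30],[0,0,0]],[[0,0,-40],[0,0,0]],[[0,0,-40],[0,0,0]],[[0,0,-20],[0,0,0]],[[0,0,0],[0,0,0]]]' -0.7
python3 -m pendant '[[[-40,0,0],[0,0,0]],[[-50,0,0],[0,0,0]],[[-50,0,0],[0,0,0]],[[-50,0,0],[0,0,0]],[[-50,0,0],[0,0,0]],[[-50,0,0],[0,0,0]],[[0,0,0],[0,0,0]],[[0,0,0],[0,0,0]]]'
python3 - <<'E'
from h import *
C={c:cam(c) for c in("top","scene")}; a=[]; N=np.zeros((420,560),bool); ob=[]
for c in C:
    a.append(optics.read_camera(c))
    for d in optics.regions_of("roll0",c):
        if d["confidence"]>.3 and d["box"][2]<60:
            xy=p2w(C[c],[d["box"][:2]],40)[0,:2]
            print(c,[(z,fit("roll",[*xy,0],[(C[c],d["mask"].astype(float),N)],z0=z,yaw=False)) for z in (12,)])
    m=pick("hook",c,C[c],np.array([530,-172]),10)
    if m is not None: ob.append((C[c],m.astype(float),N))
print("hook",len(ob),fit("hook",[492,-170,-.06],ob) if ob else None)
show(a[1],"end",(90,130,480,380),2)
go()
E
```

```text
time: 56.18
ee_pos: [401.9, 356.4, 185.8]
orientation: [0.745, 0.667, 0.001, 0.0]
ft_force: [0.0, 0.5, -0.3]
width: 79.2
gripper_force: 0.0
time: 57.18
ee_pos: [369.5, 68.0, 184.0]
orientation: [0.745, 0.667, -0.0, -0.0]
ft_force: [-0.4, 0.1, -0.1]
width: 78.9
gripper_force: 0.0
top [(12, (array([615.70469286, 226.50230096,   0.        ]), np.float64(0.8057736382698591)))]
top [(12, (array([400.62153849, 355.92024529,   0.        ]), np.float64(0.8705526845088587)))]
top [(12, (array([571.36199044, 346.00248673,   0.        ]), np.float64(0.918693425553225)))]
scene [(12, (array([571.90372669, 345.96976319,   0.        ]), np.float64(0.9266495420461326)))]
scene [(12, (array([405.16262175, 356.56229016,   0.        ]), np.float64(0.8533951512760107)))]
scene [(12, (array([627.33191704, 224.77997766,   0.        ]), np.float64(0.871417262932807)))]
hook 2 (array([ 5.19928964e+02, -1.51608204e+02, -1.21292890e-02]), np.float64(0.782937511475452))
at [369.7  68.4 184.5] yaw 1.463 w 78.9
```

View pics/end.png

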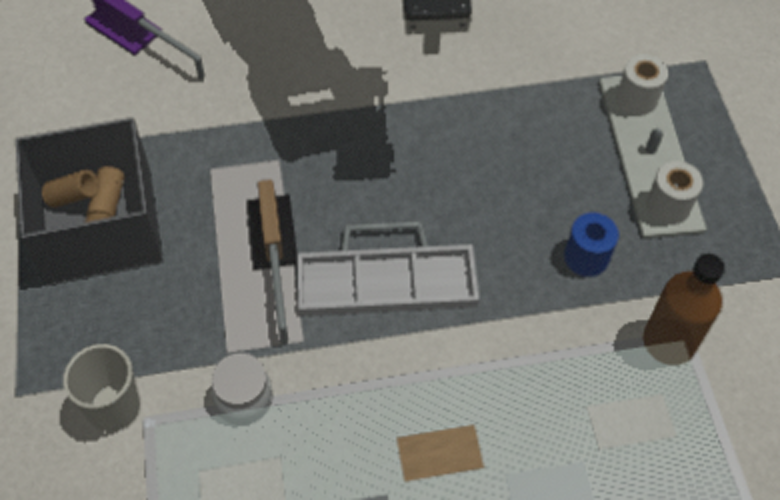

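```bash

python3 -m pendant '[[[0,0,0],[0,0,0.164]],[[0,0,0],[0,0,0.164]],[[0,0,0],[0,0,0.164]],[[0,0,0],[0,0,0.164]],[[0,0,0],[0,0,0.164]],[[0,0,0],[0,0,0.164]],[[0,0,0],[0,0,0.164]],[[0,0,0],[0,0,0.164]],[[0,0,0],[0,0,0.163]],[[0,0,-25],[0,0,0]]]'
python3 -m pendant '[[[10,40,0],[0,0,0]],[[15,45,0],[0,0,0]],[[15,45,0],[0,0,0]],[[15,45,0],[0,0,0]],[[5,40,0],[0,0,0]],[[0,0,0],[0,0,0]],[[0,0,0],[0,0,0]]]' -0.7
python3 - <<'E'
from h import *
s=sensors.observe(); im=optics.read_camera("wrist"); show(im,"w7")
C=cam("wrist",s); m=pick("hook","wrist",C,np.array([540,-160]),0,150); N=np.zeros((420,560),bool)
if m is not None: print(fit("hook",[520,-151,-.012],[(C,m.astype(float),N)]))
m2=pick("pad","wrist",C,np.array([540,-170]),0,150)
if m2 is not None: print("pad",fit("pad",[541,-176,-.01],[(C,m2.astype(float),cv2.dilate(m.astype(np.uint8),np.ones((5,5)))>0)]))
m3=pick("tray","wrist",C,np.array([615,-23]),0,150)
if m3 is not None: print(fit("tray",[616,-22,-.112],[(C,m3.astype(float),N)]))
go((512,-151.6,16.8))
E
```

```text
time: 58.72
ee_pos: [368.8, 68.1, 208.9]
orientation: [1.0, -0.008, -0.002, 0.0]
ft_force: [-0.4, -0.7, 0.9]
width: 79.1
gripper_force: 0.0
time: 59.6
ee_pos: [426.6, -147.3, 209.4]
orientation: [1.0, -0.007, -0.0, -0.0]
ft_force: [0.3, -0.1, -0.6]
width: 79.2
gripper_force: 0.0
(array([ 5.21156255e+02, -1.51888226e+02, -1.03417486e-02]), np.float64(0.9402805132872364))
pad (array([ 5.44106209e+02, -1.75849031e+02, -3.71985761e-03]), np.float64(0.981215068010955))
(array([ 6.17143505e+02, -2.15815555e+01, -1.10114451e-01]), np.float64(0.9308851341921761))
at [ 426.7 -147.2  209.7] yaw -0.013 w 79.0
  -> (512, -151.6, 16.8) [ 85.3   3.4 192.9]
```

View pics/w7.png

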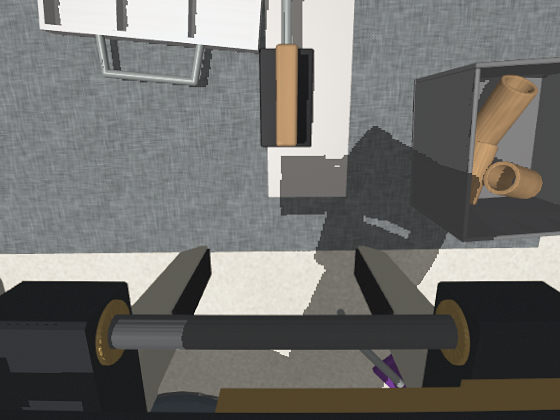

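```bash

python3 -m pendant '[[[28,1,20],[0,0,0]],[[28,1,20],[0,0,0]],[[29.3,1.5,20],[0,0,0]],[[0,0,40],[0,0,0]],[[0,0,40],[0,0,0]],[[0,0,35],[0,0,0]],[[0,0,17.5],[0,0,0]],[[0,0,0],[0,0,0]],[[0,0,0],[0,0,0]]]'
python3 -m pendant '[[[0,0,0],[0,0,0]],[[0,0,0],[0,0,0]],[[0,0,0],[0,0,0]],[[0,0,0],[0,0,0]],[[0,0,0],[0,0,0]],[[0,0,0],[0,0,0]],[[0,0,0],[0,0,0]],[[0,0,0],[0,0,0]]]' 1 35
python3 -c "
from h import *
go()"
python3 -m pendant '[[[0,0,-8],[0,0,0]],[[0,0,-10],[0,0,0]],[[-8,8,0],[0,0,0]],[[-9,8,0],[0,0,0]],[[-8,7,0],[0,0,0]],[[0,0,0],[0,0,0]],[[0,0,10],[0,0,0]],[[0,0,4],[0,0,0]],[[0,0,3.6],[0,0,0]],[[0,0,0],[0,0,0]]]'
python3 -m pendant '[[[0,0,0],[0,0,0]],[[0,0,0],[0,0,0]]]'
python3 -c "
from h import *
go()"
```

```text
time: 60.92
ee_pos: [512.8, -152.9, 18.4]
orientation: [1.0, -0.007, 0.001, 0.0]
ft_force: [0.1, 0.2, 0.5]
width: 79.1
gripper_force: 0.0
time: 61.92
ee_pos: [511.9, -152.7, 17.1]
orientation: [1.0, -0.007, -0.0, -0.0]
ft_force: [0.0, 0.3, -0.2]
width: 19.9
gripper_force: 35.0
at [ 511.9 -152.7   17.1] yaw -0.014 w 19.9
time: 63.18
ee_pos: [486.7, -175.2, 17.3]
orientation: [1.0, -0.007, -0.0, -0.0]
ft_force: [-0.8, 0.2, -2.3]
width: 20.0
gripper_force: 35.0
time: 63.42
ee_pos: [486.7, -175.3, 17.5]
orientation: [1.0, -0.007, 0.0, 0.0]
ft_force: [0.5, 0.5, -1.9]
width: 19.7
gripper_force: 35.0
at [ 486.7 -175.3   17.5] yaw -0.014 w 19.7
```

Release, retreat straight up and back, and check.

```bash

python3 -m pendant '[[[0,0,0.3],[0,0,0]],[[0,0,0],[0,0,0]],[[0,0,0],[0,0,0]],[[0,0,0],[0,0,0]],[[0,0,0],[0,0,0]],[[0,0,0],[0,0,0]]]' -0.7
python3 -m pendant '[[[0,0,-20],[0,0,0]],[[0,0,-40],[0,0,0]],[[0,0,-50],[0,0,0]],[[0,0,-50],[0,0,0]],[[0,0,-30],[0,0,0]],[[-30,0,0],[0,0,0]],[[-30,0,0],[0,0,0]],[[0,0,0],[0,0,0]],[[0,0,0],[0,0,0]]]'
python3 - <<'E'
from h import *
s=sensors.observe(); im=optics.read_camera("wrist"); N=np.zeros((420,560),bool)
C=cam("wrist",s); m=pick("hook","wrist",C,np.array([540,-170]),0,150)
if m is not None: print(fit("hook",[495,-174,-.012],[(C,m.astype(float),N)]))
m3=pick("tray","wrist",C,np.array([615,-23]),0,150)
if m3 is not None: print("tray",fit("tray",[616,-22,-.112],[(C,m3.astype(float),N)]))
C=cam("scene"); im=optics.read_camera("scene")
for d in optics.regions_of("roll0","scene"):
    if d["confidence"]>.3: print(fit("roll",[*p2w(C,[d["box"][:2]],40)[0,:2],0],[(C,d["mask"].astype(float),N)],z0=12,yaw=False))
print(sensors.observe()["time"],sensors.observe()["ee_pos"])
E
```

```text
time: 64.18
ee_pos: [486.7, -175.4, 17.2]
orientation: [1.0, -0.007, 0.0, 0.0]
ft_force: [-0.7, 0.1, 0.4]
width: 75.3
gripper_force: 0.0
time: 65.3
ee_pos: [427.2, -174.7, 207.4]
orientation: [1.0, -0.007, 0.0, 0.0]
ft_force: [0.1, -0.4, 0.7]
width: 78.8
gripper_force: 0.0
(array([ 4.96112632e+02, -1.75132596e+02, -9.93863882e-03]), np.float64(0.9402541417078122))
tray (array([ 6.16816213e+02, -2.10445808e+01, -1.08373812e-01]), np.float64(0.9427538677612166))
(array([572.10425326, 346.22470067,   0.        ]), np.float64(0.9012831115063947))
(array([625.38048132, 224.67040618,   0.        ]), np.float64(0.8428219032758097))
(array([400.46667871, 360.03745622,   0.        ]), np.float64(0.8313574392412568))
65.55 [ 427.03651596 -174.50994688  207.08700172]
```

```bash
python3 -c "
from cell import manip
print(manip.close_job())"
```

```text
the job is handed in; nothing more can be done
None
```

The job is handed in with no verdict returned: the tray is fully on the mat, all three cores are in the bin, both rolls are pushed down on spindles 0 and 2, and the hook stands on its pad, where I put it back after it got knocked aside.

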